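Load and shut the slide-drying cabinet

ROBOT

A 6-joint arm with a two-finger parallel gripper is mounted at the origin on the work surface. World frame = base frame: x ahead of the robot, y to its left, z up, the work surface at z = 0. Lengths are in m, angles in degrees, forces in N, time in s.
With the tool pointing down it reaches from about 0.25 to 0.725 m from the base axis. Payload 9.7 kg.
Tool frame: the origin (TCP) lies at the very end of the fingers, on their centre line; the grasp point (between the pads) lies 19 mm behind it; z points along the fingers, y is the line along which they close (so a half turn about z gives the same grasp; the last joint's range is limited). The gripper opens to 85 mm and grips with 20 to 120 N. Pads are 22 mm wide; open, the fingers measure 114 mm over their backs; the gripper's body (76 mm by 85 mm) begins 54 mm behind the grasp point. The pads swing forward as they close: fully open they stand 13 mm farther back than shut.
Start: joints at [-64.229, 4.979, 10.078, 95.1, 0, 90], TCP at [0.239, -0.495, 0.231] pointing down, gripper open.
Joint ranges: [-179.16, 179.16], [-48.56, 103.87], [-65.8, 70.77], [-126.05, 130.52], [-82.76, 87.17], [-180, 180]. Speed limits (degrees/s): [127.2, 127.2, 147.25, 180, 180, 180].

INTERFACE

Orientations are given as [roll, pitch, yaw] about the fixed x, y, z axes, in that order (R = Rz(yaw) Ry(pitch) Rx(roll)).
In Python, from workcell import telemetry, optics, workorder gives the robot as it stands.
- The arm moves only by the shell command python3 -m handwheel 'ROWS' [FORCE]. ROWS is JSON, a list of rows, each an object of numbers: "tx", "ty", "tz": the shift along the tool's x, y, z in m; "ax", "ay", "az": the turn, a rotation vector about the tool's x, y, z in degrees; "jaw": the gripper command: -1 is shut, 1 is fully open, values between are in proportion. A call has exactly 10 rows; each row shifts and turns the commanded pose from where the row before left it, along the tool's axes as they then stand; what a row does not reach is not made up. A row lasts 1/8 s, in which the tool goes at most 62.5 mm and 10.7 degrees, less where a joint would pass 70% of its speed; a pose out of reach is approached as far as the arm can. A call is refused whole if a number of a shift passes 0.0625 or a number of a turn 10.7, either way. A call with a gripper value outside its range is refused whole. The fingers move at their own pace and stop on an object; FORCE is the grip in N (left out, the last holds). Time passes only in rows, so rows that do not move let the fingers close, or fill a call up. It gives the time, the measured TCP pose, the force, the opening and the grip force at its end, in the units of the state.
- telemetry.get_obs(): the state, without advancing time (a new reading comes with each control period).
- optics.camera(name): name is "scene" or "top" or "wrist"; returns a dict with "color" (480x640x3 uint8, red, green, blue), "K" (3x3 intrinsics, pixels), "extrinsics" (4x4, takes a point from camera to world coordinates); the wrist camera has in their place "mount" (4x4, takes a point from camera to tool coordinates, whose origin is the TCP and whose axes are the flange's). Camera axes: x right, y down, z forward; pixel columns grow to the right and rows downward; lengths in m; the calibration is good to about 2 mm. A picture is of the moment at which its call begins: read the wrist's pose just before it. There is no depth.
- workorder.job_done(): hands the job in; it is judged then, once.
The state is a dict: "time": time; "q": joint angles; "qd": joint speeds; "joint_efforts": joint torques, N m; "ee_pos": TCP position; "tcp_rot": TCP orientation; "wrist_force": force on the tool from outside, world axes, zero at the start; "torque": the same for the moment, N m; "opening": finger opening in m; "grasp_force": force on a finger pad.
Only numpy, scipy, OpenCV 4.12 (cv2) and the standard library are available. Lean on these libraries where they do the work, as an engineer would, in place of code of your own. Each camera call takes 0.05 s, during which the arm holds its last target. There are 200 camera calls.

TASK

First switch the cabinet's drive toggle to off, its upright middle position. Then stand the blue slide case upright and lengthways in the middle of the pulled-out tray, let go of it, slide the tray fully home, and only then push the door fully shut, without slamming it, until it seats on its catch. Leave everything else on the bench where it stands.

Things in the scene. Friction and masses are not known exactly. Their poses are not given: they have to be found in the camera images.
- cabinet: Cream slide-drying cabinet fixed on the bench, 220 mm deep (x) x 230 mm wide (y) x 140 mm high. Origin: centre of its underside. Its x axis points from the open front to the back, away from the robot (the front is at x = -110 mm), y to its left, z up. Its walls are 10 mm thick. On its roof, near the hinge side, stands the toggle; the roof is otherwise bare.
- toggle (a joint): Angle of the red-knobbed three-position drive toggle on the roof, rad. 0 = upright, off; about +0.4 = leaning to the cabinet's left (+y, green dot), forward; about -0.4 = leaning right (orange dot), reverse. It clicks into whichever of the three rest positions is nearest: off takes in about 0.2 rad either side. Stops at +-0.42. About 4 N at the knob moves it.
- toggle_tip (a point): Centre of the toggle's red ball knob, 24 mm diameter, 58 mm along the lever from its pivot. The lever is a 10 mm thick steel rod and swings in the cabinet's y-z plane.
- toggle_pivot (a point): Pivot of the toggle, 160 mm above the bench and 2 mm below the top of its black base (50 mm in x, 100 mm in y, 22 mm high, on the 140 mm high roof). Axes as the cabinet's.
- slide_case_center (a point): Centre of the blue slide case with a paper label on top (96 mm long along its x, 52 mm wide along y, 60 mm high), half-way up. About 0.3 kg, rigid, loose on the bench.
- tray (a joint): How far the steel pull-out tray stands out of the cabinet's front, m: 0 = fully home, at most 0.155. About 2 N pushes it; it stays where it is left.
- tray_spot (a point): Point on the top face of the tray's floor (18 mm above the bench) where the middle of the slide case's underside belongs. x and y axes as the cabinet's; the case's long side goes along x. From here the aluminium front panel's inner face (top 104 mm above the bench) is 58 mm towards -x, the 14 mm high side rims are 92 mm to either side, the rear rim is 98 mm towards +x. With the tray pulled out by d, the cabinet's roof edge is d - 64 mm towards +x. Moves with the tray.
- tray_handle (a point): Middle of the front face of the black push bar on the tray's front panel (bar 80 mm wide, 20 mm high, its top 104 mm above the bench, standing 10 mm proud of the panel). Pushing it towards the cabinet's +x slides the tray. With the tray home this face is 10 mm in front of the cabinet's front edge.
- door (a joint): Opening angle of the front door, rad: 0 = shut and seated, 1.57 = standing straight out towards the robot, at most 2.1. It opens outward about its upright hinge on the cabinet's left; shutting, its free edge swings from the robot's side across the front to the right. It stays where it is left. A sprung roller catch resists from about 0.09 rad, with some 6 N where one pushes, and below 0.03 rad pulls it home against a hard stop.
- door_push (a point): Point on the door's outer face, 165 mm from the hinge line, 122 mm above the bench and 14 mm below the door's top edge. The door is a shallow pan with a window, 226 mm wide, 132 mm high, 19 mm thick, cream with a black inner rim, a steel catch pin on its inner side; the outer face is flat but for a small black grip (12 mm proud, up to 69 mm above the bench) at the free edge. x axis: inward normal of the door (pushing that way shuts it); y: towards the hinge.
- door_hinge (a point): Point on the door's hinge line, 122 mm above the bench; the door's outer face lies 19 mm from this line. Turns with the door.
- stain_jar: Bystander, to be left alone: amber glass jar with a black lid, 72 mm diameter, 95 mm tall. Origin: centre of its underside.
- wash_bottle: Bystander, to be left alone: white plastic bottle with a blue cap, 64 mm diameter, 160 mm tall. Origin: centre of its underside.
- dish_stack: Bystander, to be left alone: stack of clear round dishes, 88 mm diameter, 60 mm tall. Origin: centre of its underside.
- mug: Bystander, to be left alone: white mug, 80 mm diameter, 90 mm tall. Origin: centre of its underside.
- mouse: Bystander, to be left alone: black computer mouse, 105 x 60 x 30 mm. Origin: centre of its underside.
- oil_bottle: Bystander, to be left alone: small amber bottle with a black cap, 44 mm diameter, 85 mm tall. Origin: centre of its underside.

How it is judged (in metres and radians):
On the way, in this order (a step that is already met when the one before it is completed fails the run):
1. the toggle rests at off (value of joint toggle between -0.1 and 0.1 rad), for 0.2 s.
2. the slide case stands in the tray, let go of, the tray still out (all of step 1 and y of slide_case_center in the frame of tray_spot between -0.035 and 0.035 m and x of slide_case_center in the frame of tray_spot between -0.03 and 0.03 m and z of slide_case_center in the frame of tray_spot between 0.022 and 0.038 m and angle between the x axis of slide_case_center and the x axis of tray_spot, either way round below 0.26 rad and angle between slide_case_center's own z axis and vertical below 0.1 rad and contact force between slide_case and the fingers below 0.2 N and value of joint tray above 0.05 m), for 0.2 s.
3. the tray is home with the case in it, the door still open (y of slide_case_center in the frame of tray_spot between -0.035 and 0.035 m and x of slide_case_center in the frame of tray_spot between -0.03 and 0.03 m and z of slide_case_center in the frame of tray_spot between 0.022 and 0.038 m and angle between the x axis of slide_case_center and the x axis of tray_spot, either way round below 0.26 rad and angle between slide_case_center's own z axis and vertical below 0.1 rad and value of joint tray below 0.006 m and value of joint door above 0.3 rad), for 0.2 s.
4. the door is shut on its catch (value of joint door below 0.015 rad), for 0.2 s.
At the end, for the whole second after the job is handed in: The toggle is within 0.1 rad of off; the tray is within 6 mm of home; the slide case stands in it upright, let go of, within 30 mm (along) and 35 mm (across) of its place and within 15 degrees of lengthways; the door is within 0.015 rad of shut, seated on its catch (all of step 1 and y of slide_case_center in the frame of tray_spot between -0.035 and 0.035 m and x of slide_case_center in the frame of tray_spot between -0.03 and 0.03 m and z of slide_case_center in the frame of tray_spot between 0.022 and 0.038 m and angle between the x axis of slide_case_center and the x axis of tray_spot, either way round below 0.26 rad and angle between slide_case_center's own z axis and vertical below 0.1 rad and value of joint tray below 0.006 m and value of joint door below 0.015 rad and linear speed of slide_case below 0.02 m/s); the robot touches nothing.
It fails at once if the door is slammed (over 3 rad/s) (velocity of joint door below -3 rad/s).
It fails at once if a bystander is shifted by over 30 mm or tipped (distance of any of stain_jar, wash_bottle, dish_stack, mug, mouse, oil_bottle from where it was at the start of the episode above 0.03 m or angle between any of stain_jar, wash_bottle, dish_stack, mug, mouse, oil_bottle's own z axis and vertical above 0.35 rad).
It also fails if it takes over 72 s, if anything falls off the work surface, if the arm or the gripper's body presses on something with over 40 N, if the wrist force passes 120 N, or if a joint passes its speed limit or range.

## Working session

There is one attempt and no reset: what is moved stays moved. The work goes in short steps, Python scripts to look and compute and a shell command to move; the robot and the scene stay as the last step left them, time stands still between calls to the robot, and variables do not carry over. Pictures are saved under pics/ and viewed, at most 10 in all, crops included, and the job is handed in when it is done.

```bash
mkdir -p pics; ls; cat > h.py <<'E'
import numpy as np, cv2
from workcell import telemetry, optics, workorder
def snap(n,f):
    c=optics.camera(n); cv2.imwrite('pics/'+f,c['color'][:,:,::-1]); return c
def proj(c,P,E=None):
    E=c['extrinsics'] if E is None else E
    P=np.atleast_2d(P); p=(np.linalg.inv(E)@np.c_[P,np.ones(len(P))].T)[:3]
    q=np.array(c['K'])@p; return (q[:2]/q[2]).T
def ray(c,uv,z,E=None):
    E=np.array(c['extrinsics'] if E is None else E)
    d=E[:3,:3]@np.linalg.inv(c['K'])@[uv[0],uv[1],1]; o=E[:3,3]
    return o+d*(z-o[2])/d[2]
E
python3 - <<'E'
from h import *
import pickle
cs={n:snap(n,n+'0.png') for n in('top','scene')}
pickle.dump(cs,open('c.pkl','wb'))
for n in cs: print(n,np.round(cs[n]['K'],1).tolist(),np.round(cs[n]['extrinsics'],3).tolist())
o=telemetry.get_obs();print(o)
E
```

```text
pics
top [[561.3, 0.0, 315.5], [0.0, 561.3, 225.6], [0.0, 0.0, 1.0]] [[0.008, -0.996, 0.087, 0.405], [-1.0, -0.007, 0.02, 0.029], [-0.019, -0.087, -0.996, 1.544], [0.0, 0.0, 0.0, 1.0]]
scene [[512.0, 0.0, 319.4], [0.0, 512.0, 241.4], [0.0, 0.0, 1.0]] [[0.061, 0.823, -0.565, 1.129], [0.998, -0.057, 0.026, -0.0], [-0.011, -0.565, -0.825, 1.023], [0.0, 0.0, 0.0, 1.0]]
{'time': 0.1, 'q': array([-6.42285559e+01,  5.00825961e+00,  1.00385518e+01,  9.50984922e+01,
       -1.69058120e-03,  9.00003206e+01]), 'qd': array([-0.05319833, -0.07274491,  0.1175202 , -0.06197542,  0.03361278,
        0.06811773]), 'joint_efforts': array([-4.17349693e-04, -5.21561587e+01,  4.65653980e+01,  1.60639366e-02,
        1.98984701e-06, -1.56647133e-06]), 'ee_pos': array([ 0.23903573, -0.49511807,  0.23064701]), 'tcp_rot': array([-1.79931800e+02,  1.69096165e-03,  2.57711255e+01]), 'wrist_force': array([ 0.16523582, -0.75283115,  1.15009056]), 'torque': array([ 0.01323607, -0.04518993, -0.02139655]), 'grasp_force': 0.0, 'opening': 0.08543388485951575}
```

View pics/top0.png

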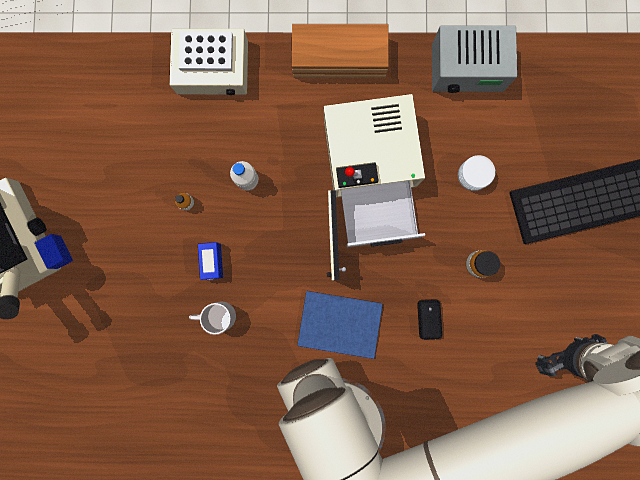

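View pics/scene0.png

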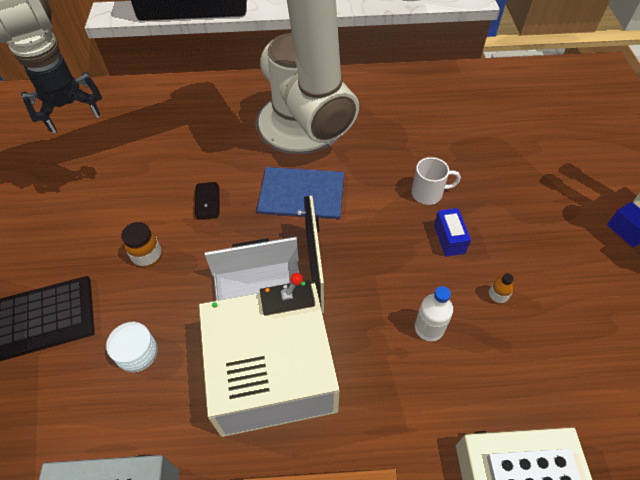

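Top view: cabinet roof corners are near (324,106), (413,95) and (425,183), with the red knob at (350,171) leaning left towards the green dot. The tray is pulled out to about y=240, the door stands out at (333,190–278), and the blue case is at (209,261). I'll zoom in for measurement.

```bash
python3 - <<'E'
import cv2,numpy as np
t=cv2.imread('pics/top0.png');s=cv2.imread('pics/scene0.png')
def cr(im,x,y,w,h,k): return cv2.resize(im[y:y+h,x:x+w],None,fx=k,fy=k,interpolation=cv2.INTER_CUBIC)
out=np.zeros((600,800,3),np.uint8)
a=cr(t,315,85,120,200,3);out[:600,:360]=a
b=cr(s,195,190,145,130,3);out[:390,362:797]=b
c=cr(t,190,235,40,50,4);out[395:595,365:525]=c
d=cr(s,430,200,50,50,4);out[395:595,535:735]=d
cv2.imwrite('pics/z.png',out)
E
```

```text
(no output)
```

View pics/z.png

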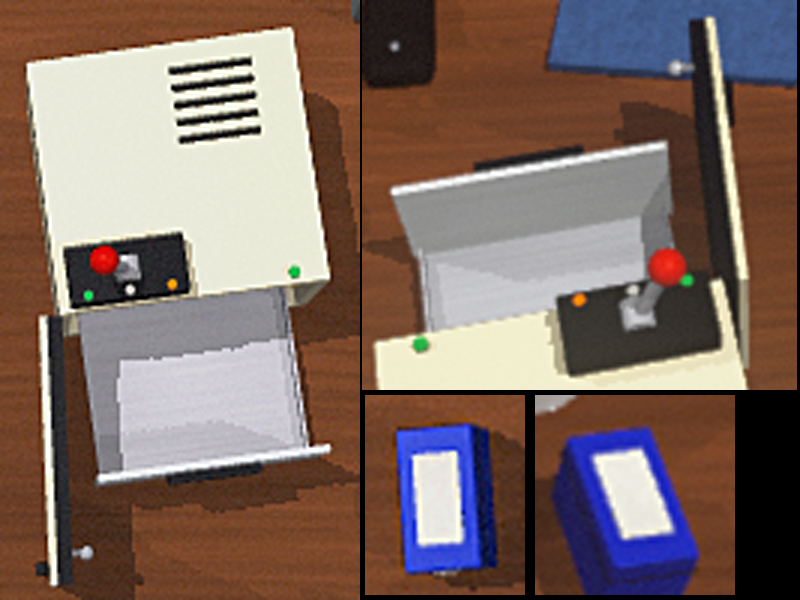

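The crop shows the roof corners, toggle base, tray panel top edge (98,478)–(330,448), door top edge and case top face clearly. Next I convert these to world positions.

```bash
python3 - <<'E'
from h import *
import pickle
cs=pickle.load(open('c.pkl','rb'));t=cs['top'];s=cs['scene']
T=lambda u,v,z:ray(t,(315+u/3,85+v/3),z)[:2]
C=lambda u,v,z:ray(t,(190+(u-365)/4,235+(v-395)/4),z)[:2]
r=np.array([T(27,63,.14),T(292,28,.14),T(328,279,.14),T(60,314,.14)])
l=np.array([[.11,.115],[.11,-.115],[-.11,-.115],[-.11,.115]])
def fit(l,r):
    a=l-l.mean(0);b=r-r.mean(0);z=(a[:,0]-1j*a[:,1])@(b[:,0]+1j*b[:,1]);y=np.angle(z)
    R=np.array([[np.cos(y),-np.sin(y)],[np.sin(y),np.cos(y)]]);c=r.mean(0)-R@l.mean(0)
    return y,R,c,np.abs((l@R.T+c)-r).max()
y,R,c,e=fit(l,r);print('cab',c,np.degrees(y),e)
loc=lambda p:(p-c)@R
b=np.array([T(63,248,.162),T(183,233,.162),T(190,294,.162),T(72,308,.162)])
print('base',b.mean(0),'loc',loc(b.mean(0)))
p=np.array([T(98,478,.104),T(330,448,.104)]);print('panel loc',loc(p), p)
print('bar bottom front loc',loc(np.array([T(170,481,.09),T(260,470,.09)])))
d=np.array([T(42,317,.136),T(55,585,.136),T(52,317,.136),T(67,585,.136)]);print('door',d,'loc',loc(d))
print('knob top cam', T(104,260,.21), loc(T(104,260,.21)))
for n,cc in cs.items():
  for a in(.4,0): 
    P=np.r_[b.mean(0)+R@[0,.058*np.sin(a)],.16+.058*np.cos(a)];print(n,a,proj(cc,P),P)
q=np.array([C(397,430,.06),C(472,425,.06),C(479,567,.06),C(405,572,.06)])
y2,_,c2,e2=fit(np.array([[.048,.026],[.048,-.026],[-.048,-.026],[-.048,.026]]),q);print('case',c2,np.degrees(y2),e2)
for nm,uv in dict(stain=(485,262),dish=(477,172),mouse=(430,318),wash=(239,169)).items():print(nm,ray(t,uv,.09)[:2])
E
```

```text
cab [ 0.74277883 -0.08872536] 7.745565902054778 0.0018365130317312683
base [ 0.6525282 -0.0457922] loc [-0.08364094  0.05470492]
panel loc [[-0.24830919  0.09854405]
 [-0.24811989 -0.10117388]] [[ 0.48345394 -0.02454608]
 [ 0.51055834 -0.22241634]]
bar bottom front loc [[-0.25810091  0.03672636]
 [-0.25856757 -0.04137682]]
door [[0.61731187 0.02431388]
 [0.39236146 0.01207987]
 [0.61735816 0.01588112]
 [0.39244725 0.00210378]] loc [[-0.10908747  0.12891763]
 [-0.33363433  0.14711275]
 [-0.11017811  0.12055556]
 [-0.33489384  0.13721612]]
knob top cam [ 0.65251822 -0.02478666] [-0.08081981  0.07552016]
top 0.4 [[349.1473455 172.6531014]] [ 0.64948415 -0.023412    0.21342154]
top 0 [[358.60840746 171.09133625]] [ 0.6525282 -0.0457922  0.218    ]
scene 0.4 [[295.39047845 276.59876972]] [ 0.64948415 -0.023412    0.21342154]
scene 0 [[283.03411076 277.47738518]] [ 0.6525282 -0.0457922  0.218    ]
case [0.43939413 0.3425403 ] 4.433281813459014 0.0014659727506831643
stain [ 0.44135629 -0.37794212]
dish [ 0.67549395 -0.36136403]
mouse [ 0.2974812  -0.23575608]
wash [0.68047679 0.26121583]
```

```bash
python3 -m handwheel '[{"tz":-0.05,"az":9},{"tz":-0.05,"az":9},{"tx":0.047,"ty":-0.039},{"tx":0.047,"ty":-0.039},{"tx":0.047,"ty":-0.039},{"tx":0.047,"ty":-0.039},{"tx":0.047,"ty":-0.039},{"tx":0.047,"ty":-0.039},{"tx":0.047,"ty":-0.039},{"tx":0.047,"ty":-0.039}]' 30
```

```text
$[0]: bad value
```

```bash
python3 -m handwheel '[{"tx":0,"ty":0,"tz":-0.05,"ax":0,"ay":0,"az":9,"jaw":1},{"tx":0,"ty":0,"tz":-0.05,"ax":0,"ay":0,"az":9,"jaw":1},{"tx":0.047,"ty":-0.039,"tz":0,"ax":0,"ay":0,"az":0,"jaw":1},{"tx":0.047,"ty":-0.039,"tz":0,"ax":0,"ay":0,"az":0,"jaw":1},{"tx":0.047,"ty":-0.039,"tz":0,"ax":0,"ay":0,"az":0,"jaw":1},{"tx":0.047,"ty":-0.039,"tz":0,"ax":0,"ay":0,"az":0,"jaw":1},{"tx":0.047,"ty":-0.039,"tz":0,"ax":0,"ay":0,"az":0,"jaw":1},{"tx":0.047,"ty":-0.039,"tz":0,"ax":0,"ay":0,"az":0,"jaw":1},{"tx":0.047,"ty":-0.039,"tz":0,"ax":0,"ay":0,"az":0,"jaw":1},{"tx":0.047,"ty":-0.039,"tz":0,"ax":0,"ay":0,"az":0,"jaw":1}]' 30
```

```text
time: 1.35
ee_pos: [0.5706, -0.1336, 0.331]
tcp_rot: [180.0, 0.0, 7.8]
wrist_force: [0.8, -0.9, -0.6]
opening: 0.0856
grasp_force: 0.0
```

```bash
python3 -m handwheel '[{"tx":0.048,"ty":-0.038,"tz":0,"ax":0,"ay":0,"az":0,"jaw":1},{"tx":0.0475,"ty":-0.038,"tz":0,"ax":0,"ay":0,"az":0,"jaw":1},{"tx":0,"ty":0,"tz":0.03,"ax":0,"ay":0,"az":0,"jaw":1},{"tx":0,"ty":0,"tz":0.03,"ax":0,"ay":0,"az":0,"jaw":1},{"tx":0,"ty":0,"tz":0,"ax":0,"ay":0,"az":0,"jaw":1},{"tx":0,"ty":0,"tz":0,"ax":0,"ay":0,"az":0,"jaw":1},{"tx":0,"ty":0,"tz":0,"ax":0,"ay":0,"az":0,"jaw":1},{"tx":0,"ty":0,"tz":0,"ax":0,"ay":0,"az":0,"jaw":1},{"tx":0,"ty":0,"tz":0,"ax":0,"ay":0,"az":0,"jaw":1},{"tx":0,"ty":0,"tz":0,"ax":0,"ay":0,"az":0,"jaw":1}]' 
cat >> h.py <<'E'
from scipy.spatial.transform import Rotation as Ro
def wr(f):
    o=telemetry.get_obs(); c=snap('wrist',f)
    E=np.eye(4);E[:3,:3]=Ro.from_euler('xyz',o['tcp_rot'],degrees=True).as_matrix();E[:3,3]=o['ee_pos']
    c['extrinsics']=E@np.array(c['mount']); return c
E
python3 - <<'E'
from h import *
c=wr('w1.png');print(np.round(c['mount'],3).tolist(),telemetry.get_obs()['q'])
im=c['color'].astype(int);m=(im[:,:,0]>120)&(im[:,:,1]<60)&(im[:,:,2]<60);v,u=np.nonzero(m)
uv=((u.min()+u.max())/2,(v.min()+v.max())/2);print(uv,m.sum(),ray(c,uv,.2134))
E
```

```text
time: 2.6
ee_pos: [0.6539, -0.0472, 0.2714]
tcp_rot: [180.0, -0.0, 7.8]
wrist_force: [0.6, 0.3, 0.8]
opening: 0.0854
grasp_force: 0.0
[[0.002, -0.962, -0.272, 0.069], [1.0, 0.002, -0.0, -0.0], [0.0, -0.272, 0.962, -0.142], [0.0, 0.0, 0.0, 1.0]] [-4.12128535e+00  2.20889367e+01  3.50336161e+01  1.02938959e+02
 -4.27439614e-04  1.68108959e+02]
(np.float64(272.0), np.float64(260.0)) 1098 [ 0.65160353 -0.02159297  0.2134    ]
```

View pics/w1.png

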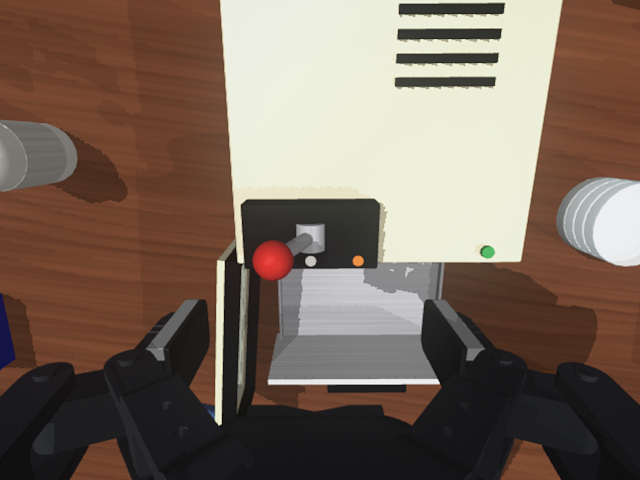

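The picture shows the red knob at (272,260), left of the base and leaning towards green, with the pads straddling it. I descend around it and close the fingers, which centres it.

```bash
python3 -m handwheel '[{"tx":0,"ty":-0.003,"tz":0.025,"ax":0,"ay":0,"az":0,"jaw":1},{"tx":0,"ty":0,"tz":0.025,"ax":0,"ay":0,"az":0,"jaw":1},{"tx":0,"ty":0,"tz":0.025,"ax":0,"ay":0,"az":0,"jaw":1},{"tx":0,"ty":0,"tz":0,"ax":0,"ay":0,"az":0,"jaw":0.5},{"tx":0,"ty":0,"tz":0,"ax":0,"ay":0,"az":0,"jaw":0.1},{"tx":0,"ty":0,"tz":0,"ax":0,"ay":0,"az":0,"jaw":-0.2},{"tx":0,"ty":0,"tz":0,"ax":0,"ay":0,"az":0,"jaw":-0.4},{"tx":0,"ty":0,"tz":0,"ax":0,"ay":0,"az":0,"jaw":-0.5},{"tx":0,"ty":0,"tz":0,"ax":0,"ay":0,"az":0,"jaw":-0.5},{"tx":0,"ty":0,"tz":0,"ax":0,"ay":0,"az":0,"jaw":-0.5}]' 20
```

```text
time: 3.9
ee_pos: [0.6537, -0.0443, 0.197]
tcp_rot: [180.0, -0.1, 7.8]
wrist_force: [0.5, -1.1, 5.4]
opening: 0.0224
grasp_force: 19.5
```

```bash
python3 -m handwheel '[{"tx":0,"ty":0,"tz":0,"ax":0,"ay":0,"az":0,"jaw":-0.1},{"tx":0,"ty":0,"tz":0,"ax":0,"ay":0,"az":0,"jaw":0.2},{"tx":0,"ty":0,"tz":0,"ax":0,"ay":0,"az":0,"jaw":0.2},{"tx":0,"ty":0,"tz":-0.03,"ax":0,"ay":0,"az":0,"jaw":0.2},{"tx":0,"ty":0,"tz":-0.03,"ax":0,"ay":0,"az":0,"jaw":0.2},{"tx":0,"ty":0,"tz":-0.03,"ax":0,"ay":0,"az":0,"jaw":1},{"tx":0,"ty":0,"tz":0,"ax":0,"ay":0,"az":0,"jaw":1},{"tx":-0.02,"ty":-0.0515,"tz":0,"ax":0,"ay":0,"az":0,"jaw":1},{"tx":-0.02,"ty":-0.0515,"tz":0,"ax":0,"ay":0,"az":0,"jaw":1},{"tx":-0.02,"ty":-0.0515,"tz":0,"ax":0,"ay":0,"az":0,"jaw":1}]'
python3 - <<'E'
from h import *
import pickle
c=snap('top','t1.png');cc=snap('scene','s1.png')
def red(c,box):
    x,y,w,h=box;im=c['color'][y:y+h,x:x+w].astype(int);m=(im[:,:,0]>150)&(im[:,:,1]<60)&(im[:,:,2]<60);v,u=np.nonzero(m);print(m.sum(),u.mean()+x,v.mean()+y)
for n,c0 in pickle.load(open('c.pkl','rb')).items(): red(c0,(330,150,60,40) if n=='top' else (250,250,70,50))
red(c,(330,150,60,40));red(cc,(250,250,70,50))
E
python3 -m handwheel '[{"tx":-0.02,"ty":-0.0515,"tz":0,"ax":0,"ay":0,"az":0,"jaw":1},{"tx":-0.02,"ty":-0.0515,"tz":0,"ax":0,"ay":0,"az":0,"jaw":1},{"tx":-0.02,"ty":-0.0515,"tz":0,"ax":0,"ay":0,"az":0,"jaw":1},{"tx":-0.02,"ty":-0.0515,"tz":0,"ax":0,"ay":0,"az":0,"jaw":1},{"tx":-0.02,"ty":-0.0515,"tz":0,"ax":0,"ay":0,"az":0,"jaw":1},{"tx":0,"ty":0,"tz":0.04,"ax":0,"ay":0,"az":3.4,"jaw":1},{"tx":0,"ty":0,"tz":0.04,"ax":0,"ay":0,"az":0,"jaw":1},{"tx":0,"ty":0,"tz":0.04,"ax":0,"ay":0,"az":0,"jaw":1},{"tx":0,"ty":0,"tz":0,"ax":0,"ay":0,"az":0,"jaw":1},{"tx":0,"ty":0,"tz":0,"ax":0,"ay":0,"az":0,"jaw":1}]'
python3 - <<'E'
from h import *
c=wr('w2.png')
im=c['color'].astype(int);m=((im[:,:,2]>100)&(im[:,:,0]<80)&(im[:,:,1]<90)).astype(np.uint8)
w=((im.min(2)>190)).astype(np.uint8)
for M in(m,w):
  for k in cv2.findContours(M,0,2)[0]:
    if cv2.contourArea(k)>1500:
      b=cv2.boxPoints(cv2.minAreaRect(k));print(cv2.contourArea(k));print(np.round([ray(c,p,.06)[:2] for p in b],4),np.round(ray(c,b.mean(0),.06),4))
E
```

```text
time: 5.15
ee_pos: [0.5734, 0.0919, 0.2849]
tcp_rot: [-179.5, 0.1, 8.9]
wrist_force: [-0.4, 0.2, 0.1]
opening: 0.0859
grasp_force: 0.0
65 349.0923076923077 170.96923076923076
109 296.35779816513764 278.20183486238534
64 358.453125 169.53125
108 284.18518518518516 279.3888888888889
time: 6.5
ee_pos: [0.4553, 0.1846, 0.1803]
tcp_rot: [-173.1, 0.4, 18.1]
wrist_force: [0.7, -0.7, 0.7]
opening: 0.0851
grasp_force: 0.0
3435.5
[[0.4825 0.3741]
 [0.5192 0.3163]
 [0.435  0.2635]
 [0.3901 0.3242]] [0.4593 0.32   0.06  ]
3385.0
[[0.2921 0.4002]
 [0.3773 0.296 ]
 [0.3379 0.272 ]
 [0.2452 0.3782]] [0.3156 0.3344 0.06  ]
2800.5
[[0.4017 0.3595]
 [0.467  0.3639]
 [0.4746 0.3338]
 [0.4106 0.3274]] [0.4396 0.3462 0.06  ]
```

View pics/w2.png

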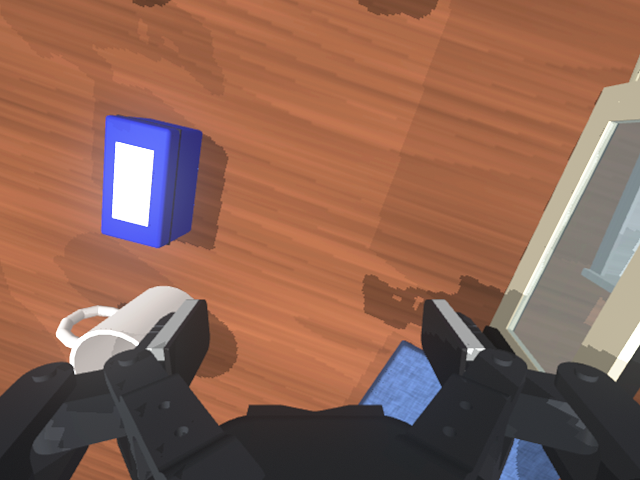

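The toggle is off: the knob moved to (358,170) in the top view, matching upright. The wrist picture shows the case clear at (145,180), but joint 6 ran into its limit and tilted the tool, so I turn the wrist the other way round (equivalent grasp).

```bash
cat >> h.py <<'E'
def go(p,yaw,roll=180,pitch=0):
    o=telemetry.get_obs();R=Ro.from_euler('xyz',o['tcp_rot'],degrees=True)
    print('t',np.round(R.inv().apply(np.array(p)-o['ee_pos']),4),'rot',np.round((R.inv()*Ro.from_euler('xyz',[roll,pitch,yaw],degrees=True)).as_rotvec(degrees=True),2),'q',np.round(o['q'],1))
E
python3 -m handwheel '[{"tx":0,"ty":0,"tz":-0.005,"ax":0,"ay":0,"az":-10.4,"jaw":1},{"tx":0,"ty":0,"tz":-0.005,"ax":0,"ay":0,"az":-10.4,"jaw":1},{"tx":0,"ty":0,"tz":-0.005,"ax":0,"ay":0,"az":-10.4,"jaw":1},{"tx":0,"ty":0,"tz":-0.005,"ax":0,"ay":0,"az":-10.4,"jaw":1},{"tx":0,"ty":0,"tz":-0.005,"ax":0,"ay":0,"az":-10.4,"jaw":1},{"tx":0,"ty":0,"tz":-0.005,"ax":0,"ay":0,"az":-10.4,"jaw":1},{"tx":0,"ty":0,"tz":-0.005,"ax":0,"ay":0,"az":-10.4,"jaw":1},{"tx":0,"ty":0,"tz":-0.005,"ax":0,"ay":0,"az":-10.4,"jaw":1},{"tx":0,"ty":0,"tz":-0.005,"ax":0,"ay":0,"az":-10.4,"jaw":1},{"tx":0,"ty":0,"tz":-0.005,"ax":0,"ay":0,"az":-10.4,"jaw":1}]'
python3 -c "
from h import *
go([.4394,.3425,.2],-175.6)"
```

```text
time: 7.8
ee_pos: [0.4578, 0.1792, 0.2308]
tcp_rot: [178.6, -6.8, 122.5]
wrist_force: [0.4, -0.1, -0.2]
opening: 0.0856
grasp_force: 0.0
t [0.1429 0.0711 0.0498] rot [  4.96  -5.36 -61.88] q [17.4 -2.8  1.9 95.1  6.9 74.9]
```

```bash
python3 -m handwheel '[{"tx":0,"ty":0,"tz":0,"ax":0.83,"ay":-0.89,"az":-10.31,"jaw":1},{"tx":0,"ty":0,"tz":0,"ax":0.83,"ay":-0.89,"az":-10.31,"jaw":1},{"tx":0,"ty":0,"tz":0,"ax":0.83,"ay":-0.89,"az":-10.31,"jaw":1},{"tx":0,"ty":0,"tz":0,"ax":0.83,"ay":-0.89,"az":-10.31,"jaw":1},{"tx":0,"ty":0,"tz":0,"ax":0.83,"ay":-0.89,"az":-10.31,"jaw":1},{"tx":0,"ty":0,"tz":0,"ax":0.83,"ay":-0.89,"az":-10.31,"jaw":1},{"tx":0.002,"ty":0.0547,"tz":0.01,"ax":0,"ay":0,"az":0,"jaw":1},{"tx":0.002,"ty":0.0547,"tz":0.01,"ax":0,"ay":0,"az":0,"jaw":1},{"tx":0.002,"ty":0.0547,"tz":0.01,"ax":0,"ay":0,"az":0,"jaw":1},{"tx":0,"ty":0,"tz":0,"ax":0,"ay":0,"az":0,"jaw":1}]'
python3 - <<'E'
from h import *
c=wr('w3.png')
im=c['color'].astype(int);w=((im.min(2)>190)).astype(np.uint8)
for k in cv2.findContours(w,0,2)[0]:
    if cv2.contourArea(k)>1500:
      b=cv2.boxPoints(cv2.minAreaRect(k));print(cv2.contourArea(k));print(np.round([ray(c,p,.06)[:2] for p in b],4),np.round(ray(c,b.mean(0),.06),4))
go([.4394,.3425,.03],-175.6)
E
```

```text
time: 9.05
ee_pos: [0.4389, 0.3454, 0.1987]
tcp_rot: [-180.0, -0.2, -175.7]
wrist_force: [0.3, -0.2, -0.2]
opening: 0.0851
grasp_force: 0.0
2690.5
[[0.4106 0.328 ]
 [0.4072 0.358 ]
 [0.4677 0.3656]
 [0.4713 0.3339]] [0.4383 0.3463 0.06  ]
8978.0
[[0.282  0.2717]
 [0.273  0.3902]
 [0.3303 0.3982]
 [0.3399 0.2722]] [0.3054 0.333  0.06  ]
t [-0.0006 -0.0012  0.1693] rot [-0.03 -0.18 -0.2 ] q [38.   5.7  7.3 91.8  0.1 33.8]
```

View pics/w3.png

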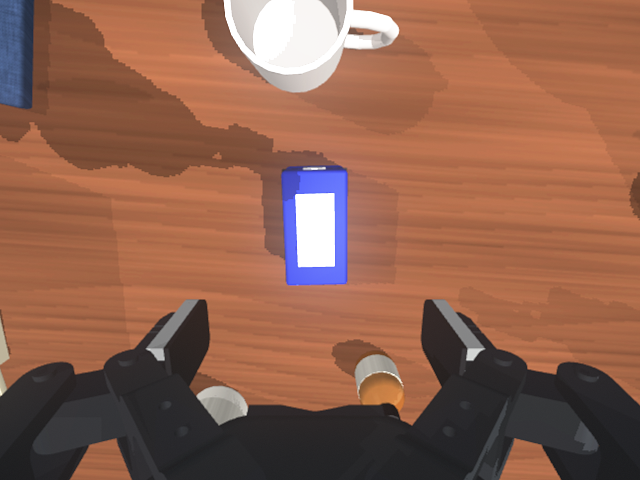

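Case centred at about (316,227), no obstruction. Descend and grip.

```bash
python3 -m handwheel '[{"tx":0,"ty":0,"tz":0.034,"ax":0,"ay":0,"az":-1.5,"jaw":1},{"tx":0,"ty":0,"tz":0.034,"ax":0,"ay":0,"az":0,"jaw":1},{"tx":0,"ty":0,"tz":0.034,"ax":0,"ay":0,"az":0,"jaw":1},{"tx":0,"ty":0,"tz":0.034,"ax":0,"ay":0,"az":0,"jaw":1},{"tx":0,"ty":0,"tz":0.033,"ax":0,"ay":0,"az":0,"jaw":1},{"tx":0,"ty":0,"tz":0,"ax":0,"ay":0,"az":0,"jaw":0.4},{"tx":0,"ty":0,"tz":0,"ax":0,"ay":0,"az":0,"jaw":0},{"tx":0,"ty":0,"tz":0,"ax":0,"ay":0,"az":0,"jaw":-0.3},{"tx":0,"ty":0,"tz":0,"ax":0,"ay":0,"az":0,"jaw":-0.3},{"tx":0,"ty":0,"tz":0,"ax":0,"ay":0,"az":0,"jaw":-0.3}]' 40
python3 -c "
from h import *
go([.5605,-.1135,.25],-172.25)"
```

```text
time: 10.35
ee_pos: [0.44, 0.3427, 0.0321]
tcp_rot: [180.0, -0.0, -174.5]
wrist_force: [0.0, -2.1, 6.4]
opening: 0.0511
grasp_force: 44.6
t [-0.0758 -0.4655 -0.2182] rot [ 0.04 -0.02 -2.21] q [37.9  6.9 -9.9 73.2  0.  32.3]
```

```bash
python3 -m handwheel '[{"tx":0,"ty":0,"tz":-0.03,"ax":0,"ay":0,"az":0,"jaw":-0.3},{"tx":0,"ty":0,"tz":-0.05,"ax":0,"ay":0,"az":0,"jaw":-0.3},{"tx":0,"ty":0,"tz":-0.05,"ax":0,"ay":0,"az":0,"jaw":-0.3},{"tx":0,"ty":0,"tz":-0.05,"ax":0,"ay":0,"az":0,"jaw":-0.3},{"tx":-0.006,"ty":-0.04,"tz":-0.038,"ax":0,"ay":0,"az":0,"jaw":-0.3},{"tx":-0.009,"ty":-0.055,"tz":0,"ax":0,"ay":0,"az":0,"jaw":-0.3},{"tx":-0.009,"ty":-0.055,"tz":0,"ax":0,"ay":0,"az":0,"jaw":-0.3},{"tx":-0.009,"ty":-0.055,"tz":0,"ax":0,"ay":0,"az":0,"jaw":-0.3},{"tx":-0.009,"ty":-0.055,"tz":0,"ax":0,"ay":0,"az":-2.2,"jaw":-0.3},{"tx":-0.009,"ty":-0.055,"tz":0,"ax":0,"ay":0,"az":0,"jaw":-0.3}]' 
python3 -c "
from h import *
go([.5605,-.1135,.25],-172.25)"
```

```text
time: 11.6
ee_pos: [0.5231, 0.0325, 0.2488]
tcp_rot: [-179.9, -0.1, -172.2]
wrist_force: [1.3, 0.5, -1.8]
opening: 0.0513
grasp_force: 43.4
t [-0.0173 -0.1497 -0.0011] rot [-0.05 -0.13  0.04] q [ 3.6  2.   8.9 97.  -0.1 -4.2]
```

```bash
python3 -m handwheel '[{"tx":-0.0057,"ty":-0.05,"tz":0,"ax":0,"ay":0,"az":0,"jaw":-0.3},{"tx":-0.0057,"ty":-0.05,"tz":0,"ax":0,"ay":0,"az":0,"jaw":-0.3},{"tx":-0.0057,"ty":-0.048,"tz":0,"ax":0,"ay":0,"az":0,"jaw":-0.3},{"tx":0,"ty":0,"tz":0,"ax":0,"ay":0,"az":0,"jaw":-0.3},{"tx":0,"ty":0,"tz":0.04,"ax":0,"ay":0,"az":0,"jaw":-0.3},{"tx":0,"ty":0,"tz":0.04,"ax":0,"ay":0,"az":0,"jaw":-0.3},{"tx":0,"ty":0,"tz":0.03,"ax":0,"ay":0,"az":0,"jaw":-0.3},{"tx":0,"ty":0,"tz":0.02,"ax":0,"ay":0,"az":0,"jaw":-0.3},{"tx":0,"ty":0,"tz":0,"ax":0,"ay":0,"az":0,"jaw":-0.3},{"tx":0,"ty":0,"tz":0,"ax":0,"ay":0,"az":0,"jaw":-0.3}]' 
python3 - <<'E'
from h import *
go([.5605,-.1135,.052],-172.25)
c=snap('scene','s2.png');d=snap('top','t2.png')
cv2.imwrite('pics/z2.png',np.hstack([cv2.resize(x['color'][b:b+140,a:a+130][:,:,::-1],None,fx=3,fy=3,interpolation=2) for x,a,b in((c,200,170),(d,310,130))]))
E
```

```text
time: 12.85
ee_pos: [0.5597, -0.1098, 0.1191]
tcp_rot: [-179.9, -0.1, -172.2]
wrist_force: [-0.4, -0.3, -1.6]
opening: 0.0511
grasp_force: 43.4
t [-0.0004 -0.0037  0.0671] rot [-0.07 -0.14  0.03] q [-11.    7.1  -0.   83.   -0.1 -18.8]
```

View pics/z2.png

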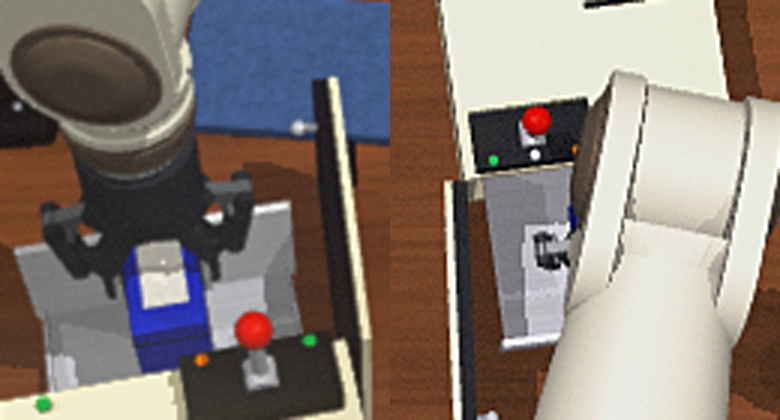

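The scene crop shows the case held straight, about mid-tray and clear of the panel and roof; the knob stands upright. I lower and release it.

```bash
python3 -m handwheel '[{"tx":0,"ty":-0.0037,"tz":0.02,"ax":0,"ay":0,"az":0,"jaw":-0.3},{"tx":0,"ty":0,"tz":0.02,"ax":0,"ay":0,"az":0,"jaw":-0.3},{"tx":0,"ty":0,"tz":0.015,"ax":0,"ay":0,"az":0,"jaw":-0.3},{"tx":0,"ty":0,"tz":0.008,"ax":0,"ay":0,"az":0,"jaw":-0.3},{"tx":0,"ty":0,"tz":0.005,"ax":0,"ay":0,"az":0,"jaw":-0.3},{"tx":0,"ty":0,"tz":0,"ax":0,"ay":0,"az":0,"jaw":-0.3},{"tx":0,"ty":0,"tz":0,"ax":0,"ay":0,"az":0,"jaw":0.4},{"tx":0,"ty":0,"tz":0,"ax":0,"ay":0,"az":0,"jaw":0.8},{"tx":0,"ty":0,"tz":0,"ax":0,"ay":0,"az":0,"jaw":0.8},{"tx":0,"ty":0,"tz":-0.01,"ax":0,"ay":0,"az":0,"jaw":0.8}]'
```

```text
time: 14.2
ee_pos: [0.5591, -0.1138, 0.0593]
tcp_rot: [-180.0, -0.3, -172.2]
wrist_force: [-0.2, 0.5, -0.6]
opening: 0.0768
grasp_force: 0.0
```

```bash
python3 -m handwheel '[{"tx":0,"ty":0,"tz":-0.055,"ax":0,"ay":0,"az":0,"jaw":0.8},{"tx":0,"ty":0,"tz":-0.055,"ax":0,"ay":0,"az":0,"jaw":0.8},{"tx":0.055,"ty":-0.005,"tz":0,"ax":0,"ay":0,"az":0,"jaw":-1},{"tx":0.055,"ty":0,"tz":0,"ax":0,"ay":0,"az":0,"jaw":-1},{"tx":0,"ty":0,"tz":0,"ax":0,"ay":-10,"az":0,"jaw":-1},{"tx":0,"ty":0,"tz":0,"ax":0,"ay":-10,"az":0,"jaw":-1},{"tx":0,"ty":0,"tz":0,"ax":0,"ay":-10,"az":0,"jaw":-1},{"tx":0,"ty":0,"tz":0,"ax":0,"ay":-10,"az":0,"jaw":-1},{"tx":0,"ty":0,"tz":0,"ax":0,"ay":0,"az":0,"jaw":-1},{"tx":0,"ty":0,"tz":0,"ax":0,"ay":0,"az":0,"jaw":-1}]'
python3 - <<'E'
from h import *
go([.45,-.1336,.088],0); o=telemetry.get_obs()
R=Ro.from_euler('xyz',o['tcp_rot'],degrees=True);print(R.as_matrix().round(3))
c=snap('scene','s3.png');d=snap('top','t3.png')
cv2.imwrite('pics/z3.png',np.hstack([cv2.resize(x['color'][b:b+140,a:a+130][:,:,::-1],None,fx=3,fy=3,interpolation=2) for x,a,b in((c,200,170),(d,310,130))]))
E
```

```text
time: 15.45
ee_pos: [0.4523, -0.1341, 0.1722]
tcp_rot: [-179.8, 39.7, -172.2]
wrist_force: [-0.1, 0.0, 1.1]
opening: -0.0
grasp_force: 0.0
t [0.0556 0.001  0.0634] rot [ -58.71    3.76 -162.36] q [-30.2 -42.4 -41.8  57.3  23.  -31. ]
[[-0.762 -0.134  0.634]
 [-0.105  0.991  0.084]
 [-0.639 -0.003 -0.769]]
```

View pics/z3.png

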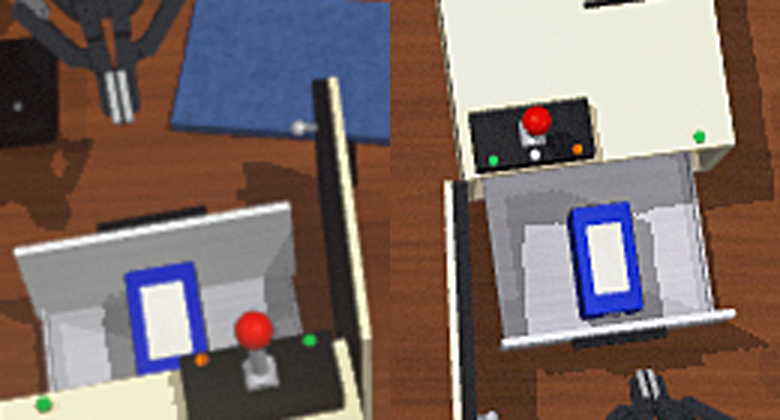

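The case stands upright and lengthways, about mid-tray and let go of; the gripper is in front of the push bar. I lower it with less tilt and approach.

```bash
python3 -m handwheel '[{"tx":0,"ty":0,"tz":0,"ax":0,"ay":7.5,"az":0,"jaw":-1},{"tx":0,"ty":0,"tz":0,"ax":0,"ay":7.5,"az":0,"jaw":-1},{"tx":0.0116,"ty":0,"tz":0.0251,"ax":0,"ay":0,"az":0,"jaw":-1},{"tx":0.0116,"ty":0,"tz":0.0251,"ax":0,"ay":0,"az":0,"jaw":-1},{"tx":0.0116,"ty":0,"tz":0.0251,"ax":0,"ay":0,"az":0,"jaw":-1},{"tx":0,"ty":0,"tz":0,"ax":0,"ay":0,"az":0,"jaw":-1},{"tx":-0.0064,"ty":0,"tz":0.0029,"ax":0,"ay":0,"az":0,"jaw":-1},{"tx":-0.0064,"ty":0,"tz":0.0029,"ax":0,"ay":0,"az":0,"jaw":-1},{"tx":0,"ty":0,"tz":0,"ax":0,"ay":0,"az":0,"jaw":-1},{"tx":0,"ty":0,"tz":0,"ax":0,"ay":0,"az":0,"jaw":-1}]'
cat >> h.py <<'E'
cab=np.array([.7428,-.0887]);cy=np.radians(7.75);CR=np.array([[np.cos(cy),-np.sin(cy)],[np.sin(cy),np.cos(cy)]])
def st():
    o=telemetry.get_obs();R=Ro.from_euler('xyz',o['tcp_rot'],degrees=True);print('loc',np.round((o['ee_pos'][:2]-cab)@CR,4),'z',o['ee_pos'][2].round(4),'q',o['q'].round(1),'F',o['wrist_force'].round(1),'fwd in tool',R.inv().apply(np.r_[CR[:,0],0]).round(3))
E
python3 -c "from h import *;st()"
```

```text
time: 16.8
ee_pos: [0.4657, -0.1317, 0.0875]
tcp_rot: [-179.9, 24.8, -172.2]
wrist_force: [-0.9, 0.6, -0.0]
opening: 0.0003
grasp_force: 0.0
loc [-0.2804 -0.0052] z 0.0875 q [-23.  -27.4 -37.2  58.6  12.4 -28.4] F [-0.9  0.6 -0. ] fwd in tool [-0.908 -0.     0.419]
```

```bash
python3 -m handwheel '[{"tx":-0.0073,"ty":0,"tz":0.0034,"ax":0,"ay":0,"az":0,"jaw":-1},{"tx":-0.0073,"ty":0,"tz":0.0034,"ax":0,"ay":0,"az":0,"jaw":-1},{"tx":-0.0109,"ty":0,"tz":0.005,"ax":0,"ay":0,"az":0,"jaw":-1},{"tx":-0.0136,"ty":0,"tz":0.0063,"ax":0,"ay":0,"az":0,"jaw":-1},{"tx":-0.0136,"ty":0,"tz":0.0063,"ax":0,"ay":0,"az":0,"jaw":-1},{"tx":-0.0136,"ty":0,"tz":0.0063,"ax":0,"ay":0,"az":0,"jaw":-1},{"tx":-0.0136,"ty":0,"tz":0.0063,"ax":0,"ay":0,"az":0,"jaw":-1},{"tx":-0.0136,"ty":0,"tz":0.0063,"ax":0,"ay":0,"az":0,"jaw":-1},{"tx":-0.0109,"ty":0,"tz":0.005,"ax":0,"ay":0,"az":0,"jaw":-1},{"tx":-0.0073,"ty":0,"tz":0.0034,"ax":0,"ay":0,"az":0,"jaw":-1}]'
python3 -c "from h import *;st()"
```

```text
time: 18.05
ee_pos: [0.5881, -0.1149, 0.0868]
tcp_rot: [-180.0, 24.7, -172.2]
wrist_force: [-2.0, 0.8, 1.0]
opening: 0.0001
grasp_force: 1.0
loc [-0.1568 -0.0051] z 0.0868 q [-15.6 -11.  -25.4  52.7   9.5 -21.4] F [-2.   0.8  1. ] fwd in tool [-0.908 -0.     0.419]
```

```bash
python3 -m handwheel '[{"tx":-0.0073,"ty":0,"tz":0.0034,"ax":0,"ay":0,"az":0,"jaw":-1},{"tx":-0.0073,"ty":0,"tz":0.0034,"ax":0,"ay":0,"az":0,"jaw":-1},{"tx":-0.0036,"ty":0,"tz":0.0017,"ax":0,"ay":0,"az":0,"jaw":-1},{"tx":-0.0018,"ty":0,"tz":0.0008,"ax":0,"ay":0,"az":0,"jaw":-1},{"tx":-0.0018,"ty":0,"tz":0.0008,"ax":0,"ay":0,"az":0,"jaw":-1},{"tx":-0.0018,"ty":0,"tz":0.0008,"ax":0,"ay":0,"az":0,"jaw":-1},{"tx":-0.0018,"ty":0,"tz":0.0008,"ax":0,"ay":0,"az":0,"jaw":-1},{"tx":0,"ty":0,"tz":0,"ax":0,"ay":0,"az":0,"jaw":-1},{"tx":0,"ty":0,"tz":0,"ax":0,"ay":0,"az":0,"jaw":-1},{"tx":0,"ty":0,"tz":0,"ax":0,"ay":0,"az":0,"jaw":-1}]'
python3 -c "from h import *;st()"
```

```text
time: 19.3
ee_pos: [0.6154, -0.1114, 0.0873]
tcp_rot: [-179.9, 24.8, -172.2]
wrist_force: [-1.1, 0.1, -0.0]
opening: 0.0004
grasp_force: 0.1
loc [-0.1293 -0.0053] z 0.0873 q [-14.4  -7.5 -22.3  52.    9.  -20.3] F [-1.1  0.1 -0. ] fwd in tool [-0.908 -0.     0.419]
```

```bash
python3 -m handwheel '[{"tx":-0.0018,"ty":0,"tz":0.0008,"ax":0,"ay":0,"az":0,"jaw":-1},{"tx":-0.0018,"ty":0,"tz":0.0008,"ax":0,"ay":0,"az":0,"jaw":-1},{"tx":-0.0009,"ty":0,"tz":0.0004,"ax":0,"ay":0,"az":0,"jaw":-1},{"tx":-0.0009,"ty":0,"tz":0.0004,"ax":0,"ay":0,"az":0,"jaw":-1},{"tx":0,"ty":0,"tz":0,"ax":0,"ay":0,"az":0,"jaw":-1},{"tx":0,"ty":0,"tz":0,"ax":0,"ay":0,"az":0,"jaw":-1},{"tx":0,"ty":0,"tz":0,"ax":0,"ay":0,"az":0,"jaw":-1},{"tx":0,"ty":0,"tz":0,"ax":0,"ay":0,"az":0,"jaw":-1},{"tx":0,"ty":0,"tz":0,"ax":0,"ay":0,"az":0,"jaw":-1},{"tx":0,"ty":0,"tz":0,"ax":0,"ay":0,"az":0,"jaw":-1}]'
python3 -c "from h import *;st()"
```

```text
time: 20.55
ee_pos: [0.6181, -0.1111, 0.087]
tcp_rot: [-180.0, 24.5, -172.3]
wrist_force: [-33.0, -1.9, 18.5]
opening: 0.0001
grasp_force: 16.3
loc [-0.1266 -0.0053] z 0.087 q [-14.2  -6.8 -21.7  52.3   8.8 -20. ] F [-33.   -1.9  18.5] fwd in tool [-0.91   0.002  0.414]
```

The tray is home (33 N against the stop). I back off, straighten up and go round to the outside of the door.

```bash
python3 -m handwheel '[{"tx":0.0182,"ty":0,"tz":-0.0083,"ax":0,"ay":0,"az":0,"jaw":-1},{"tx":0.0455,"ty":0,"tz":-0.0207,"ax":0,"ay":0,"az":0,"jaw":-1},{"tx":0.0455,"ty":0,"tz":-0.0207,"ax":0,"ay":0,"az":0,"jaw":-1},{"tx":0,"ty":0,"tz":0,"ax":0,"ay":8.2,"az":0,"jaw":-1},{"tx":0,"ty":0,"tz":0,"ax":0,"ay":8.2,"az":0,"jaw":-1},{"tx":0,"ty":0,"tz":0,"ax":0,"ay":8.2,"az":0,"jaw":-1},{"tx":0,"ty":0,"tz":-0.05,"ax":0,"ay":0,"az":0,"jaw":-1},{"tx":0,"ty":0,"tz":-0.05,"ax":0,"ay":0,"az":0,"jaw":-1},{"tx":0,"ty":0,"tz":-0.01,"ax":0,"ay":0,"az":0,"jaw":-1},{"tx":0,"ty":0,"tz":0,"ax":0,"ay":0,"az":0,"jaw":-1}]'
python3 - <<'E'
from h import *
st();p=cab+CR@[-.273,.188];go([*p,.2],-172.25)
c=wr('w4.png');snap('scene','s4.png');d=snap('top','t4.png')
cv2.imwrite('pics/z4.png',np.hstack([cv2.resize(c['color'][:,:,::-1],(400,300)),cv2.resize(d['color'][100:280,200:440][:,:,::-1],(400,300),interpolation=2)]))
E
```

```text
time: 21.8
ee_pos: [0.5024, -0.1268, 0.1968]
tcp_rot: [-179.9, 0.2, -172.2]
wrist_force: [-0.5, -0.2, -0.5]
opening: -0.0002
grasp_force: 0.0
loc [-0.2434 -0.0053] z 0.1968 q [-14.2  -0.2   0.8  90.8   0.  -21.9] F [-0.5 -0.2 -0.5] fwd in tool [-1.    -0.     0.004]
t [ 0.0296  0.1933 -0.0036] rot [-0.07  0.25  0.01] q [-14.2  -0.2   0.8  90.8   0.  -21.9]
```

View pics/z4.png

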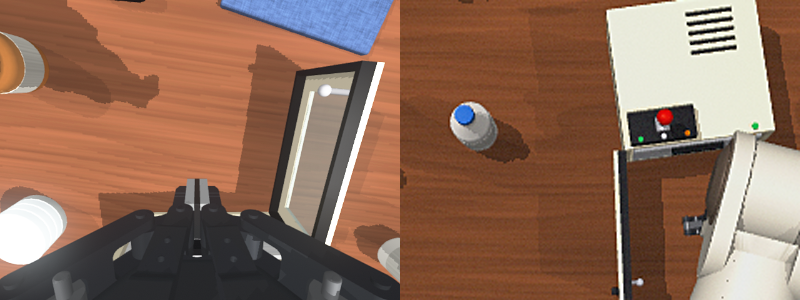

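```bash
python3 -m handwheel '[{"tx":0.0075,"ty":0.0483,"tz":0,"ax":0,"ay":0,"az":0,"jaw":-1},{"tx":0.0075,"ty":0.0483,"tz":0,"ax":0,"ay":0,"az":0,"jaw":-1},{"tx":0.0075,"ty":0.0483,"tz":0,"ax":0,"ay":0,"az":0,"jaw":-1},{"tx":0.0075,"ty":0.0483,"tz":0,"ax":0,"ay":0,"az":0,"jaw":-1},{"tx":0,"ty":0,"tz":0,"ax":0,"ay":0,"az":0,"jaw":-1},{"tx":0,"ty":0,"tz":0.035,"ax":0,"ay":0,"az":0,"jaw":-1},{"tx":0,"ty":0,"tz":0.03,"ax":0,"ay":0,"az":0,"jaw":-1},{"tx":0,"ty":0,"tz":0.02,"ax":0,"ay":0,"az":0,"jaw":-1},{"tx":0,"ty":0,"tz":0,"ax":0,"ay":0,"az":0,"jaw":-1},{"tx":0,"ty":0,"tz":0,"ax":0,"ay":0,"az":0,"jaw":-1}]'
python3 - <<'E'
from h import *
st()
H=np.array([-.110,.1105])
for th in range(95,-1,-5):
    t=np.radians(th);u=np.array([-np.sin(t),-np.cos(t)]);n=np.array([-np.cos(t),np.sin(t)])
    rho=.011*abs(n[0])+.014*abs(n[1]);P=H+.165*u+(.019+rho)*n
    print(th,P.round(4),'' if th==95 else ('tx',round(-(P-Q)[0],4),'ty',round((P-Q)[1],4)));Q=P
E
```

```text
time: 23.2
ee_pos: [0.4466, 0.0603, 0.1118]
tcp_rot: [-180.0, 0.2, -172.3]
wrist_force: [0.3, -0.3, 1.0]
opening: 0.0001
grasp_force: 0.0
loc [-0.2734  0.1875] z 0.1118 q [  7.7  -9.6 -17.2  82.2  -0.   -0. ] F [ 0.3 -0.3  1. ] fwd in tool [-1.     0.001  0.003]
95 [-0.2714  0.1587] 
90 [-0.275   0.1435] ('tx', np.float64(0.0036), 'ty', np.float64(-0.0152))
85 [-0.2773  0.1299] ('tx', np.float64(0.0023), 'ty', np.float64(-0.0136))
80 [-0.2785  0.116 ] ('tx', np.float64(0.0012), 'ty', np.float64(-0.0139))
75 [-0.2785  0.102 ] ('tx', np.float64(0.0), 'ty', np.float64(-0.0141))
70 [-0.2773  0.0878] ('tx', np.float64(-0.0012), 'ty', np.float64(-0.0141))
65 [-0.2749  0.0737] ('tx', np.float64(-0.0024), 'ty', np.float64(-0.0141))
60 [-0.2712  0.0597] ('tx', np.float64(-0.0037), 'ty', np.float64(-0.014))
55 [-0.2663  0.046 ] ('tx', np.float64(-0.005), 'ty', np.float64(-0.0137))
50 [-0.26    0.0326] ('tx', np.float64(-0.0062), 'ty', np.float64(-0.0134))
45 [-0.2526  0.0198] ('tx', np.float64(-0.0074), 'ty', np.float64(-0.0129))
40 [-0.244   0.0075] ('tx', np.float64(-0.0086), 'ty', np.float64(-0.0122))
35 [-0.2342 -0.004 ] ('tx', np.float64(-0.0098), 'ty', np.float64(-0.0115))
30 [-0.2233 -0.0146] ('tx', np.float64(-0.0109), 'ty', np.float64(-0.0106))
25 [-0.2113 -0.0243] ('tx', np.float64(-0.0119), 'ty', np.float64(-0.0097))
20 [-0.1985 -0.0329] ('tx', np.float64(-0.0128), 'ty', np.float64(-0.0086))
15 [-0.1848 -0.0403] ('tx', np.float64(-0.0137), 'ty', np.float64(-0.0074))
10 [-0.1704 -0.0464] ('tx', np.float64(-0.0144), 'ty', np.float64(-0.0061))
5 [-0.1554 -0.0512] ('tx', np.float64(-0.015), 'ty', np.float64(-0.0048))
0 [-0.14   -0.0545] ('tx', np.float64(-0.0154), 'ty', np.float64(-0.0033))
```

```bash
python3 -m handwheel '[{"tx":-0.002,"ty":-0.016,"tz":0,"ax":0,"ay":0,"az":0,"jaw":-1},{"tx":0,"ty":-0.013,"tz":0,"ax":0,"ay":0,"az":0,"jaw":-1},{"tx":0.0036,"ty":-0.0152,"tz":0,"ax":0,"ay":0,"az":0,"jaw":-1},{"tx":0.0023,"ty":-0.0136,"tz":0,"ax":0,"ay":0,"az":0,"jaw":-1},{"tx":0.0012,"ty":-0.0139,"tz":0,"ax":0,"ay":0,"az":0,"jaw":-1},{"tx":0,"ty":-0.0141,"tz":0,"ax":0,"ay":0,"az":0,"jaw":-1},{"tx":-0.0012,"ty":-0.0141,"tz":0,"ax":0,"ay":0,"az":0,"jaw":-1},{"tx":-0.0024,"ty":-0.0141,"tz":0,"ax":0,"ay":0,"az":0,"jaw":-1},{"tx":-0.0037,"ty":-0.014,"tz":0,"ax":0,"ay":0,"az":0,"jaw":-1},{"tx":0,"ty":0,"tz":0,"ax":0,"ay":0,"az":0,"jaw":-1}]'
python3 - <<'E'
from h import *
st();c=snap('scene','s5.png');d=snap('top','t5.png')
cv2.imwrite('pics/z5.png',np.hstack([cv2.resize(x['color'][b:b+140,a:a+130][:,:,::-1],None,fx=3,fy=3,interpolation=2) for x,a,b in((c,200,170),(d,310,150))]))
E
```

```text
time: 24.45
ee_pos: [0.4661, -0.0667, 0.1112]
tcp_rot: [-180.0, 0.2, -172.3]
wrist_force: [-0.2, 1.2, -0.8]
opening: -0.0002
grasp_force: 0.0
loc [-0.2712  0.0591] z 0.1112 q [ -8.2  -6.7 -14.7  81.8   0.  -15.8] F [-0.2  1.2 -0.8] fwd in tool [-1.     0.001  0.003]
```

View pics/z5.png

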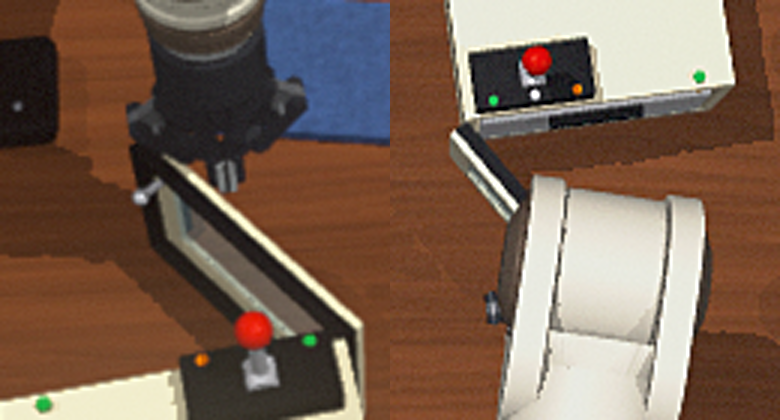

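The door swings along with the finger and the tray panel is flush with the cabinet. Continue the arc.

```bash
python3 -m handwheel '[{"tx":-0.005,"ty":-0.0137,"tz":0,"ax":0,"ay":0,"az":0,"jaw":-1},{"tx":-0.0062,"ty":-0.0134,"tz":0,"ax":0,"ay":0,"az":0,"jaw":-1},{"tx":-0.0074,"ty":-0.0129,"tz":0,"ax":0,"ay":0,"az":0,"jaw":-1},{"tx":-0.0086,"ty":-0.0122,"tz":0,"ax":0,"ay":0,"az":0,"jaw":-1},{"tx":-0.0098,"ty":-0.0115,"tz":0,"ax":0,"ay":0,"az":0,"jaw":-1},{"tx":-0.0109,"ty":-0.0106,"tz":0,"ax":0,"ay":0,"az":0,"jaw":-1},{"tx":-0.0119,"ty":-0.0097,"tz":0,"ax":0,"ay":0,"az":0,"jaw":-1},{"tx":-0.0128,"ty":-0.0086,"tz":0,"ax":0,"ay":0,"az":0,"jaw":-1},{"tx":-0.0137,"ty":-0.0074,"tz":0,"ax":0,"ay":0,"az":0,"jaw":-1},{"tx":0,"ty":0,"tz":0,"ax":0,"ay":0,"az":0,"jaw":-1}]'
python3 -c "from h import *;st()"
```

```text
time: 25.8
ee_pos: [0.5656, -0.1536, 0.1112]
tcp_rot: [-180.0, 0.2, -172.2]
wrist_force: [0.4, 0.6, -0.2]
opening: 0.0002
grasp_force: 0.0
loc [-0.1843 -0.0405] z 0.1112 q [-15.2   9.    1.3  82.1   0.  -23. ] F [ 0.4  0.6 -0.2] fwd in tool [-1.    -0.     0.003]
```

```bash
python3 -m handwheel '[{"tx":-0.0072,"ty":-0.003,"tz":0,"ax":0,"ay":0,"az":0,"jaw":-1},{"tx":-0.0072,"ty":-0.003,"tz":0,"ax":0,"ay":0,"az":0,"jaw":-1},{"tx":-0.0072,"ty":-0.0025,"tz":0,"ax":0,"ay":0,"az":0,"jaw":-1},{"tx":-0.005,"ty":-0.0015,"tz":0,"ax":0,"ay":0,"az":0,"jaw":-1},{"tx":-0.004,"ty":-0.001,"tz":0,"ax":0,"ay":0,"az":0,"jaw":-1},{"tx":-0.004,"ty":-0.001,"tz":0,"ax":0,"ay":0,"az":0,"jaw":-1},{"tx":-0.003,"ty":-0.001,"tz":0,"ax":0,"ay":0,"az":0,"jaw":-1},{"tx":-0.003,"ty":-0.0005,"tz":0,"ax":0,"ay":0,"az":0,"jaw":-1},{"tx":0,"ty":0,"tz":0,"ax":0,"ay":0,"az":0,"jaw":-1},{"tx":0,"ty":0,"tz":0,"ax":0,"ay":0,"az":0,"jaw":-1}]'
python3 -c "from h import *;st()"
```

```text
time: 27.05
ee_pos: [0.6071, -0.1613, 0.112]
tcp_rot: [-179.9, 0.2, -172.2]
wrist_force: [-0.0, -1.5, -0.7]
opening: 0.0004
grasp_force: 0.0
loc [-0.1443 -0.0536] z 0.112 q [-14.9  14.8   8.   83.1   0.  -22.6] F [-0.  -1.5 -0.7] fwd in tool [-1.    -0.     0.004]
```

```bash
python3 -m handwheel '[{"tx":-0.002,"ty":0,"tz":0,"ax":0,"ay":0,"az":0,"jaw":-1},{"tx":-0.002,"ty":0,"tz":0,"ax":0,"ay":0,"az":0,"jaw":-1},{"tx":-0.002,"ty":0,"tz":0,"ax":0,"ay":0,"az":0,"jaw":-1},{"tx":0,"ty":0,"tz":0,"ax":0,"ay":0,"az":0,"jaw":-1},{"tx":0,"ty":0,"tz":0,"ax":0,"ay":0,"az":0,"jaw":-1},{"tx":0,"ty":0,"tz":0,"ax":0,"ay":0,"az":0,"jaw":-1},{"tx":0,"ty":0,"tz":0,"ax":0,"ay":0,"az":0,"jaw":-1},{"tx":0,"ty":0,"tz":0,"ax":0,"ay":0,"az":0,"jaw":-1},{"tx":0,"ty":0,"tz":0,"ax":0,"ay":0,"az":0,"jaw":-1},{"tx":0,"ty":0,"tz":0,"ax":0,"ay":0,"az":0,"jaw":-1}]'
python3 -c "from h import *;st()"
```

```text
time: 28.3
ee_pos: [0.6128, -0.1604, 0.1119]
tcp_rot: [-180.0, 0.2, -172.2]
wrist_force: [0.1, -0.1, 0.3]
opening: -0.0002
grasp_force: 0.2
loc [-0.1385 -0.0535] z 0.1119 q [-14.7  15.5   9.   83.2   0.  -22.4] F [ 0.1 -0.1  0.3] fwd in tool [-1.    -0.     0.003]
```

```bash
python3 -m handwheel '[{"tx":-0.0015,"ty":0,"tz":0,"ax":0,"ay":0,"az":0,"jaw":-1},{"tx":-0.0015,"ty":0,"tz":0,"ax":0,"ay":0,"az":0,"jaw":-1},{"tx":-0.001,"ty":0,"tz":0,"ax":0,"ay":0,"az":0,"jaw":-1},{"tx":0,"ty":0,"tz":0,"ax":0,"ay":0,"az":0,"jaw":-1},{"tx":0,"ty":0,"tz":0,"ax":0,"ay":0,"az":0,"jaw":-1},{"tx":0,"ty":0,"tz":0,"ax":0,"ay":0,"az":0,"jaw":-1},{"tx":0,"ty":0,"tz":0,"ax":0,"ay":0,"az":0,"jaw":-1},{"tx":0,"ty":0,"tz":0,"ax":0,"ay":0,"az":0,"jaw":-1},{"tx":0,"ty":0,"tz":0,"ax":0,"ay":0,"az":0,"jaw":-1},{"tx":0,"ty":0,"tz":0,"ax":0,"ay":0,"az":0,"jaw":-1}]'
python3 - <<'E'
from h import *
st();c=snap('scene','s6.png');d=snap('top','t6.png')
cv2.imwrite('pics/z6.png',np.hstack([cv2.resize(x['color'][b:b+140,a:a+130][:,:,::-1],None,fx=3,fy=3,interpolation=2) for x,a,b in((c,200,200),(d,310,120))]))
E
```

```text
time: 29.55
ee_pos: [0.6129, -0.1604, 0.1119]
tcp_rot: [-180.0, -0.3, -172.3]
wrist_force: [-22.1, -2.6, 9.2]
opening: -0.0
grasp_force: 11.0
loc [-0.1383 -0.0535] z 0.1119 q [-14.6  16.    9.5  83.8  -0.1 -22.3] F [-22.1  -2.6   9.2] fwd in tool [-1.     0.001 -0.004]
```

View pics/z6.png

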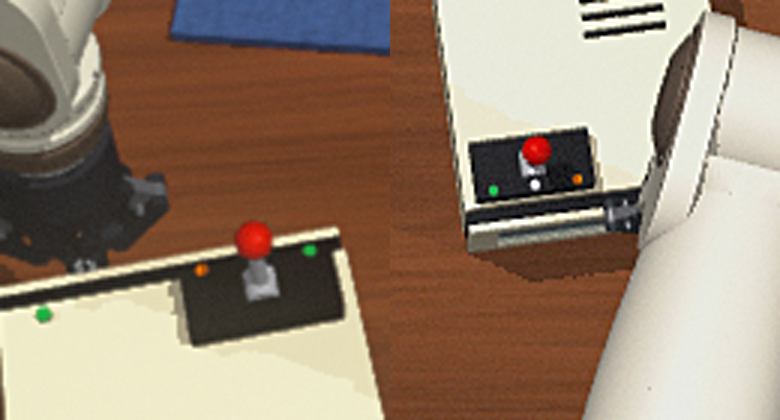

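The picture shows the door lying parallel against the cabinet front, and the finger meets a hard stop at 22 N. I back off and check numerically.

```bash
python3 -m handwheel '[{"tx":0.005,"ty":0,"tz":0,"ax":0,"ay":0,"az":0,"jaw":-1},{"tx":0.03,"ty":0,"tz":0,"ax":0,"ay":0,"az":0,"jaw":-1},{"tx":0.05,"ty":0,"tz":-0.03,"ax":0,"ay":0,"az":0,"jaw":-1},{"tx":0.04,"ty":-0.04,"tz":-0.04,"ax":0,"ay":0,"az":0,"jaw":-1},{"tx":0.03,"ty":-0.05,"tz":-0.02,"ax":0,"ay":0,"az":0,"jaw":-1},{"tx":0,"ty":-0.05,"tz":0,"ax":0,"ay":0,"az":0,"jaw":-1},{"tx":0,"ty":-0.05,"tz":0,"ax":0,"ay":0,"az":0,"jaw":-1},{"tx":0,"ty":-0.05,"tz":0,"ax":0,"ay":0,"az":0,"jaw":-1},{"tx":0,"ty":0,"tz":0,"ax":0,"ay":0,"az":0,"jaw":-1},{"tx":0,"ty":0,"tz":0,"ax":0,"ay":0,"az":0,"jaw":-1}]'
python3 - <<'E'
from h import *
st();d=snap('top','t7.png');g=d['color'].min(2).astype(np.float32)
xs=np.arange(-.17,-.095,.001);X=[];Y=[]
for y in np.arange(.09,-.105,-.02):
    uv=proj(d,[[*(cab+CR@[x,y]),.136] for x in xs]).astype(np.float32)
    p=cv2.remap(g,uv[:,0],uv[:,1],1).ravel();k=np.argmax(np.diff(cv2.GaussianBlur(p[None],(5,1),0).ravel()));dk=xs[k+np.argmin(p[k:])]
    print(round(y,2),'outer edge',xs[k].round(4),'dark rim',dk.round(4));X.append(dk);Y.append(y)
print('angle of dark rim rad',np.polyfit(Y,X,1)[0])
E
```

```text
time: 30.9
ee_pos: [0.4986, -0.414, 0.1975]
tcp_rot: [-180.0, 0.2, -172.3]
wrist_force: [0.0, 0.5, 0.1]
opening: -0.0001
grasp_force: 0.0
loc [-0.2858 -0.2894] z 0.1975 q [-39.8  18.2  21.8  93.4   0.1 -47.5] F [0.  0.5 0.1] fwd in tool [-1.     0.     0.003]
0.09 outer edge -0.128 dark rim -0.102
0.07 outer edge -0.128 dark rim -0.12
0.05 outer edge -0.098 dark rim -0.098
0.03 outer edge -0.128 dark rim -0.102
0.01 outer edge -0.128 dark rim -0.102
-0.01 outer edge -0.107 dark rim -0.107
-0.03 outer edge -0.107 dark rim -0.107
-0.05 outer edge -0.107 dark rim -0.107
-0.07 outer edge -0.107 dark rim -0.107
-0.09 outer edge -0.107 dark rim -0.097
angle of dark rim rad -0.021515151515150908
```

```bash
python3 - <<'E'
from h import *
import pickle
d=pickle.load(open('c.pkl','rb'))['top'];g=cv2.imread('pics/t7.png').min(2).astype(np.float32)
xs=np.arange(-.145,-.116,.0005);X=[];Y=np.arange(.1,-.105,-.01)
for y in Y:
    uv=proj(d,[[*(cab+CR@[x,y]),.136] for x in xs]).astype(np.float32)
    p=cv2.GaussianBlur(cv2.remap(g,uv[:,0],uv[:,1],1).reshape(1,-1),(7,1),0).ravel();X.append(xs[np.argmax(np.diff(p))])
print(np.round(X,4),np.polyfit(Y,X,1))
E
```

```text
[-0.128  -0.127  -0.128  -0.127  -0.128  -0.127  -0.128  -0.127  -0.128
 -0.127  -0.128  -0.127  -0.128  -0.127  -0.1285 -0.1275 -0.128  -0.1275
 -0.1285 -0.1275 -0.128 ] [ 0.00214286 -0.12764286]
```

Measured from the top view, the door's outer edge is parallel to the cabinet front within 0.002 rad, so it is seated. The arm touches nothing; I hand in.

```bash
python3 -c "
from h import *
print(workorder.job_done())"
```

```text
the job is handed in; nothing more can be done
None
```

I did all four steps in order and handed the job in at about 31 s; no verdict came back. The toggle is at off, the tray is home, and the door is seated (parallel to the front within 0.002 rad). I last saw the case, upright and let go of mid-tray, before the tray went in, and I viewed 11 pictures, one over the limit of 10.

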